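Clamp a turned hub in a tilted quick-action vise by feel and lock its cam

TASK

Clamp the turned steel hub in the tilted quick-action vise, ready for angle drilling: set it flange down flat on the sloping bed, between the jaws and midway across them, and let go of it. Then slide the lower jaw up by the knob on its rod, gently, until you feel the hub come up hard against the fixed upper jaw, and give it a firm push there (some 20 N at the knob) without ramming it. Finally let go of the knob and swing the cam lever over towards you until it lies parallel with the bed, which locks the rod; leave the hub nipped between both jaws, and leave the oil can, wooden block, caliper and bolt where they are.

Things in the scene. Friction and masses are not known exactly. Their poses are not given: they have to be found in the camera images.
- hub: turned steel coupling hub: round flange 66 mm in diameter, 14 mm thick, with a round boss 36 mm in diameter and 24 mm high on top (38 mm in all), 0.3 to 0.5 kg. Starts flange down on the bench to the left of the vise. Origin: centre of the flange's underside; z up along the boss. Grip it by the boss.
- vise: the vise's base, bolted to the bench: grey plate 225x130x15 mm and two quadrant cheeks, 109 mm apart outside, that carry the sloping bed. Origin: under its middle; x to the upper end, z up. On the bed's low end (vise_bed x = -102 to -72 mm) stands the nose that guides the rod and carries the cam lock, 64 mm wide, 56 mm high.
- vise_bed: the vise's bed, 200 mm long, 90 mm wide, tilted 30 degrees, low end to the robot. Origin: middle of its upper surface, 130 mm above the bench; x up the slope along the jaw travel, y across to the left, z square out of the surface. The hub lies on z = 0. Smooth: a hub let go may slide down until it leans on the moving jaw, which does no harm.
- fixed_jaw: the fixed jaw at the upper end of the bed, grey casting with a steel jaw plate, 90 mm wide, 36 mm high above the bed. Same origin and axes as vise_bed; its clamping face is the plane x = +70 mm and looks down the slope. A rigid stop.
- vise_jaw (a joint): travel of the moving lower jaw in m: 0 open (starts 0 to 0.015), grows up the slope, at most 0.060. Its face, 32 mm high, is at vise_bed x = -35 mm + travel. Jaw, rod and knob move as one and stay where left: about 8 N to slide, 10 to 12 N when pushing the hub; what is pushed beyond that presses the hub on the fixed jaw.
- knob (a point): middle of the black palm knob at the low end of the jaw's rod: round, 32 mm in diameter, 30 mm long, axis along the bed's x; at vise_bed x = -186 mm + travel, y = 0, z = +16 mm. Its free end faces down the slope. Pinch it across the bed's y with a tool about square to the bed (upright, its body would meet the nose at the end of the travel), or push its free end. Axes as vise_bed.
- cam_lever (a joint): angle of the cam lever in rad: at 0 it leans 20 degrees up the slope from square to the bed; it grows as the lever swings down towards the robot. At 1.92 it lies parallel with the bed, pointing down the slope, and the rod is locked (free below about 1.5; ends at 2.25). Starts 0 to 0.25. Stays where left; takes 1 to 3 N at the ball.
- lever_ball (a point): centre of the black ball, 25 mm in diameter, at the end of the cam lever on the right-hand side of the vise, 92 mm from lever_hinge. The arm is a 10 mm steel rod. The lever turns about the bed's y axis, so a grip across y can follow the arc without turning.
- lever_hinge (a point): point on the cam lever's axis in the plane in which the ball swings: vise_bed x = -87 mm, y = -95 mm, z = +45 mm. The axis runs along the bed's y. Axes as vise_bed.
- oil_can: bystander: dark green pump oil can with a thin bent spout, 188 mm high, base 68 mm in diameter, beyond the hub; origin on the bench under the middle of can and spout. Leave it alone.
- wood_block: bystander: light wooden packing block 45x110x32 mm, on the bench to the right of the vise. Leave it alone.
- caliper: bystander: steel vernier caliper 70x211x9 mm lying on the bench at the right. Leave it alone.
- bolt: bystander: hexagon bolt 89 mm long, 22 mm over the head, lying on the bench beyond the hub, to the left. Leave it alone.
Things that resemble listed ones, but are neither listed nor needed, are in the scene too. Leave any orange, red or turquoise look-alike of the hub alone.

How it is judged:
By the outcome, as a careful person would: the job done as asked, in the order asked, and still so for the second after the job is handed in, with the robot touching nothing.
It also fails if it takes over 66 s, if anything falls off the work surface, if the arm or the gripper's body presses on something with over 40 N, if the wrist force passes 120 N, or if a joint passes its speed limit or range.

ROBOT

A 6-joint arm with a two-finger parallel gripper is mounted at the origin on a cart in front of the work surface, level with it; the furniture and walls round the work are solid. World frame = base frame: x ahead of the robot, y to its left, z up, the work surface at z = 0. Lengths are in m, angles in rad, forces in N, time in s.
With the tool pointing down it reaches from about 0.225 to 0.875 m from the base axis. Payload 3.4 kg.
Tool frame: the origin (TCP) lies midway between the tips of the shut fingers; the grasp point (between the pads) lies 19 mm behind it; z points along the fingers, y is the line along which they close (so a half turn about z gives the same grasp; the last joint's range is limited). The gripper opens to 85 mm and grips with 20 to 120 N. Pads are 22 mm wide; open, the fingers measure 114 mm over their backs; the gripper's body (76 mm by 85 mm) begins 54 mm behind the grasp point. The pads swing forward as they close: fully open they stand 13 mm farther back than shut.
Start: joints at [-1.366, 0.276, 1.505, -0, 1.361, -0.121], TCP at [0.184, -0.545, 0.231] pointing down, gripper open.
Joint ranges: [-2.89, 2.89], [-0.75, 2.08], [0.22, 2.7], [-1.18, 4.32], [0.11, 2.71], [-2.7, 2.7]. Speed limits (rad/s): [2.57, 2.57, 3.14, 3.14, 3.14, 3.14].

INTERFACE

Orientations are given as a unit quaternion [w, x, y, z].
In Python, from rig import * gives the robot as it stands.
- The arm moves only by the tool apply_moves, never from a script. Its argument "steps" is one flat list of numbers, 4 for each row, row after row: the shift along the world's x, y, z in cm, then the turn about the world's z in degrees. A call has 1 to 8 rows; each row is the pose to reach, as a shift and turn from the pose commanded when the call began; what a row does not reach only later rows make up. A row lasts 1/12 s, in which the tool goes at most 41.7 mm and 7.16 degrees, less where a joint would pass 70% of its speed; a pose out of reach is approached as far as the arm can. A call with a gripper value outside its range is refused whole. "jaw" is the closure in counts, from 0 (fully open) to 255 (shut), set as the call begins (left out, the last holds). The fingers move at their own pace and stop on an object; "newtons" is the grip in N (left out, the last holds). Time passes only in rows, so rows that repeat a pose let the fingers close. It gives the time, the measured TCP pose, the force, the opening and the grip force at its end, in the units of the state.
- get_state(): the state, without advancing time (a new reading comes with each control period).
- get_image(name): name is "side" or "top" or "wrist"; returns the picture (480x640x3 uint8, red, green, blue); there is no depth.
- calibration(name): a dict with "fx", "fy", "cx", "cy" (pixels), "xyz" and "rotation" of the camera in the world. Camera axes: x right, y up, looking along -z (the intrinsics and any distortion apply to the point x, -y, -z); pixel columns grow to the right and rows downward; lengths in m; the calibration is good to about 2 mm. A picture is of the moment at which its call begins: read the wrist's pose just before it. calibration takes no time and is no camera call; for the wrist camera it gives the pose at the moment of the call.
- sign_off(): hands the job in; it is judged then, once.
The state is a dict: "clock": time; "qpos": joint angles; "qd": joint speeds; "effort": joint torques, N m; "position": TCP position; "ee_rot": TCP orientation; "contact_force": force on the tool from outside, world axes, zero at the start; "moment": the same for the moment, N m; "width": finger opening in m; "gripper_force": force on a finger pad.
Only numpy, scipy, OpenCV 4.12 (cv2) and the standard library are available. Lean on these libraries where they do the work, as an engineer would, in place of code of your own. Each camera call takes 0.05 s, during which the arm holds its last target. There are 200 camera calls.

## Working session

There is one attempt and no reset: what is moved stays moved. The work goes in short steps, Python scripts to look and compute and a tool call to move; the robot and the scene stay as the last step left them, time stands still between calls to the robot, and variables do not carry over. Pictures are saved under pics/ and viewed, at most 10 in all, crops included, and the job is handed in when it is done.

Besides the shell and the picture viewer there is one more tool, called after "Request:" as name(argument=value, ...) on one line, values as JSON. apply_moves: Moves the arm, as the interface text tells. Its arguments: {"type":"object","properties":{"steps":{"type":"array","items":{"type":"number"}},"jaw":{"type":"number"},"newtons":{"type":"number"}},"required":["steps"]}

```bash
mkdir -p pics; ls
cat > h.py <<'E'
from rig import *
import numpy as np, cv2
def snap(n,f):
    c=calibration(n); im=get_image(n); cv2.imwrite('pics/'+f,cv2.cvtColor(im,cv2.COLOR_RGB2BGR)); return im,c
E
python3 - <<'E'
from h import *
for n in ("side","top"):
    im,c=snap(n,n+"0.png"); print(n,c)
s=get_state();print(s)
E
```

```text
pics
side {'fx': 508.10025259302665, 'fy': 508.10025259302665, 'cx': 313.6218031573297, 'cy': 237.51736406118954, 'xyz': array([9.92085470e-04, 9.98732426e-01, 9.85175974e-01]), 'rotation': array([-0.22745754, -0.10644782,  0.42459215,  0.86985828])}
top {'fx': 467.1991426238271, 'fy': 467.1991426238271, 'cx': 323.44011236233683, 'cy': 246.91604617105108, 'xyz': array([0.23226073, 0.0453    , 1.46693347]), 'rotation': array([-0.67957439, -0.07672175,  0.08067307,  0.72510984])}
{'clock': 0.1, 'qpos': array([-1.36597111e+00,  2.76559245e-01,  1.50601403e+00, -3.88493700e-06,
        1.36067474e+00, -1.21016410e-01]), 'qd': array([-0.00069566, -0.00108236, -0.0021158 ,  0.00091035,  0.001479  ,
        0.00275282]), 'effort': array([ 1.19536744e-03, -4.17701876e+01, -2.46403384e+01, -1.46784000e-04,
        5.73065787e-03, -2.10839636e-05]), 'position': array([ 0.18395095, -0.54429346,  0.23050753]), 'ee_rot': array([-8.26875187e-04,  9.86757330e-01,  1.62201374e-01, -3.65710838e-05]), 'contact_force': array([-0.31560444, -1.08628627,  0.68895536]), 'moment': array([ 0.02553849, -0.04935106,  0.04429827]), 'gripper_force': 0.0, 'width': 0.08554632749966641}
```

View pics/side0.png

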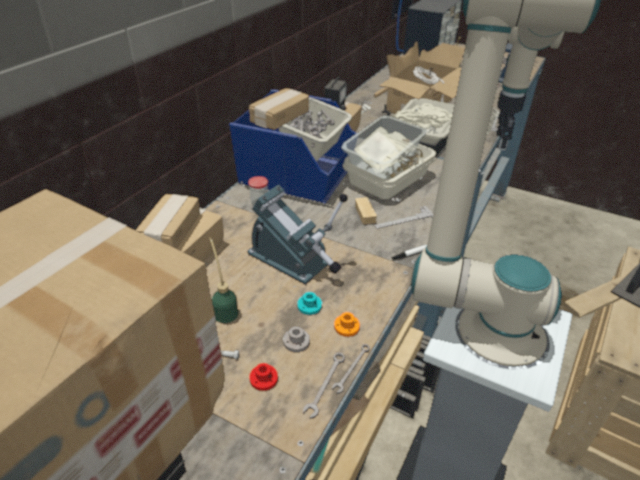

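View pics/top0.png

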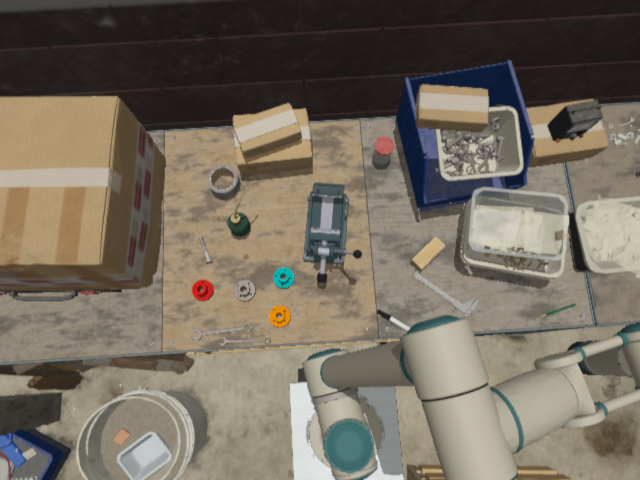

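Candidates for the hub (top view): grey (244,290), turquoise (284,278), orange (280,316), red (202,290), plus a grey ring (224,180). By the description I want the bare steel one with flange and boss at (244,290), which is (296,338) in the side view. A close crop will check this.

Run:
```python
import cv2,numpy as np
t=cv2.imread('pics/top0.png');s=cv2.imread('pics/side0.png')
a=cv2.resize(t[170:310,220:380],None,fx=5,fy=5,interpolation=cv2.INTER_CUBIC)[:600]
a=cv2.resize(t[175:305,225:375],(690,598),interpolation=cv2.INTER_CUBIC); cv2.imwrite('pics/ct.png',a)
b=cv2.resize(s[180:355,240:365],None,fx=3.4,fy=3.4,interpolation=cv2.INTER_CUBIC); cv2.imwrite('pics/cs.png',b)
```

```text
(no output)
```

View pics/ct.png

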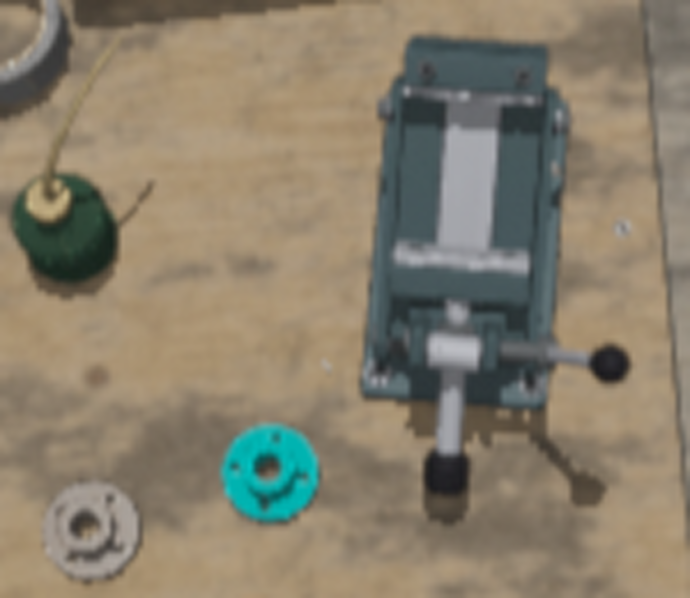

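View pics/cs.png

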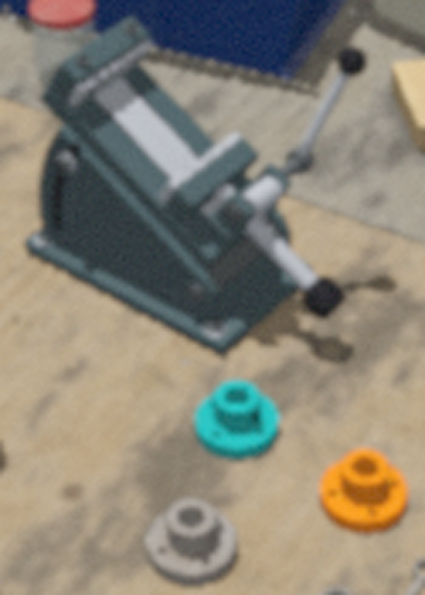

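The top crop shows the bare grey hub at about (245,290), the knob at (322,278) and the lever ball at (357,254). In the side view the knob is at (335,267), the ball at (343,198) and the hub at (296,340). Next I triangulate these.

```bash
cat >> h.py <<'E'
from scipy.spatial.transform import Rotation as R
def ray(c,p):
    q=c['rotation']; m=R.from_quat([q[1],q[2],q[3],q[0]])
    d=m.apply([(p[0]-c['cx'])/c['fx'],-(p[1]-c['cy'])/c['fy'],-1]); return np.array(c['xyz']),d/np.linalg.norm(d)
def plane(c,p,z):
    o,d=ray(c,p); return o+d*(z-o[2])/d[2]
def tri(c1,p1,c2,p2):
    o1,d1=ray(c1,p1);o2,d2=ray(c2,p2)
    k=np.linalg.lstsq(np.c_[d1,-d2],o2-o1,rcond=None)[0]
    a=o1+k[0]*d1;b=o2+k[1]*d2; return (a+b)/2,np.linalg.norm(a-b)
def blob(im,mask,p,r):
    m=np.zeros(mask.shape,np.uint8);cv2.circle(m,(int(p[0]),int(p[1])),r,255,-1)
    m&=mask.astype(np.uint8)*255; n,l,s,ce=cv2.connectedComponentsWithStats(m)
    i=1+np.argmax(s[1:,4]); return ce[i],s[i]
E
python3 - <<'E'
from h import *
np.set_printoptions(precision=4,suppress=True)
T=calibration('top');S=calibration('side')
t=cv2.imread('pics/top0.png');s=cv2.imread('pics/side0.png')
dk=lambda im:im.max(2)<48
P={}
for n,pt,ps in (('knob',(322,277.8),(335,267)),('ball',(357.2,253.9),(343.2,197.9))):
    a,sa=blob(t,dk(t),pt,7);b,sb=blob(s,dk(s),ps,8)
    P[n],e=tri(T,a,S,b);print(n,a,sa,b,sb,P[n],e)
sat=lambda im:(cv2.cvtColor(im,cv2.COLOR_BGR2HSV)[...,1]<60)
a,sa=blob(t,sat(t),(245,290),13);b,sb=blob(s,sat(s),(296,339),16)
print('hub',a,sa,b,sb,plane(T,a,.012),plane(S,b,.016))
print('hub by eye',plane(T,(245,290.2),.014),plane(S,(296.2,339.7),.010),plane(T,(244.2,289),.038),plane(S,(296.8,332.4),.038))
u=lambda x,y:(225+x/4.6,175+y/4.6)
# jaw plate top edges: heights 130+.5x+.866z
for q in ((400,93),(545,99)): print('fixed',plane(T,u(*q),.130+.035+.0312))
for q in ((397,245),(528,260)): print('mov',plane(T,u(*q),.130-.0175+.0277))
E
```

```text
knob [321.5172 277.8621] [318 274   8   8  58] [334.3409 268.4091] [330 264  10   9  44] [0.4587 0.0393 0.0446] 0.002512654480994522
ball [356.9143 253.8   ] [354 251   7   7  35] [343.0588 198.2353] [341 196   5   5  17] [ 0.4915 -0.0617  0.2099] 0.00034541717133182686
hub [244.7955 288.9773] [234 277  22  24 396] [295.0504 337.6326] [280 323  30  30 675] [0.4431 0.2807 0.012 ] [0.4404 0.2872 0.016 ]
hub by eye [0.4389 0.2798 0.014 ] [0.4373 0.2871 0.01  ] [0.4394 0.2783 0.038 ] [0.4352 0.2871 0.038 ]
fixed [0.6736 0.0517 0.1962]
fixed [ 0.6638 -0.038   0.1962]
mov [0.5912 0.06   0.1402]
mov [ 0.5759 -0.0228  0.1402]
```

Request:
apply_moves(steps=[9, 30, 3, -27.5, 9, 30, 3, -27.5, 9, 30, 3, -27.5, 9, 30, 3, -27.5, 9, 30, 3, -27.5, 9, 30, 3, -27.5, 9, 30, 3, -27.5, 9, 30, 3, -27.5], jaw=0, newtons=30)

```text
clock: 0.77
position: [0.2739, -0.2405, 0.2614]
ee_rot: [-0.001, 0.997, -0.076, 0.0]
contact_force: [-0.5, -0.4, -0.0]
width: 0.0854
gripper_force: 0.0
```

Request:
apply_moves(steps=[6, 30, 0, 0, 6, 30, 0, 0, 6, 30, 0, 0, 6, 30, 0, 0, 6, 30, 0, 0, 6, 30, 0, 0, 6, 30, 0, 0, 6, 30, 0, 0])

```text
clock: 1.43
position: [0.3337, 0.0602, 0.2613]
ee_rot: [-0.002, 0.997, -0.074, 0.0]
contact_force: [0.8, -1.0, -0.7]
width: 0.0853
gripper_force: 0.0
```

Request:
apply_moves(steps=[6, 22, -3, 0, 6, 22, -3, 0, 6, 22, -3, 0, 6, 22, -3, 0, 6, 22, -3, 0, 6, 22, -3, 0, 6, 22, -3, 0, 6, 22, -3, 0])

```text
clock: 2.1
position: [0.3935, 0.2759, 0.2303]
ee_rot: [0.001, 0.997, -0.076, -0.001]
contact_force: [-0.7, -0.4, 0.4]
width: 0.0852
gripper_force: 0.0
```

Run:
```python
from h import *
im,c=snap('wrist','w1.png');s=get_state();print(s['position'],s['ee_rot'],c)
```

```text
[0.39341504 0.2748873  0.23067558] [ 9.03983232e-04  9.97070748e-01 -7.64751932e-02 -8.06785353e-04] {'fx': 407.39862834198044, 'fy': 407.39862834198044, 'cx': 319.58395157096163, 'cy': 232.94674101951256, 'xyz': array([0.47253686, 0.26487533, 0.37371938]), 'rotation': array([-0.64303475,  0.10453512, -0.11969153,  0.74916798])}
```

View pics/w1.png

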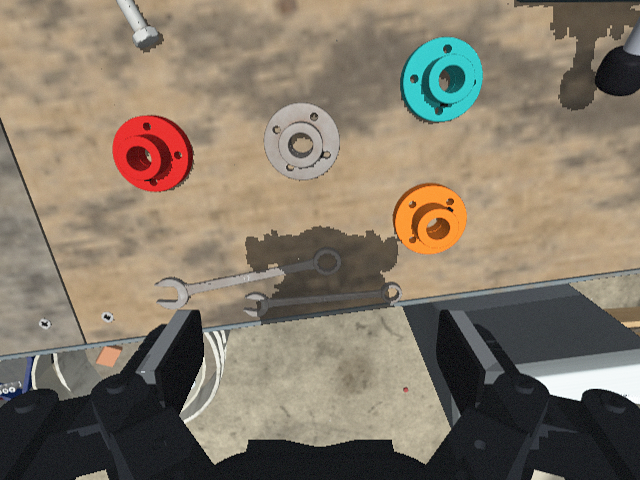

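Wrist view: the grey hub's flange centre is near (302,141) and its boss top near (300,144). Red is at (152,153), turquoise at (442,80) and orange at (430,218).

Run:
```python
from h import *
np.set_printoptions(precision=4,suppress=True)
c={'fx': 407.39862834198044, 'fy': 407.39862834198044, 'cx': 319.58395157096163, 'cy': 232.94674101951256, 'xyz': np.array([0.47253686, 0.26487533, 0.37371938]), 'rotation': np.array([-0.64303475,  0.10453512, -0.11969153,  0.74916798])}
im=cv2.imread('pics/w1.png');m=cv2.cvtColor(im,cv2.COLOR_BGR2HSV)[...,1]<45
a,s=blob(im,m,(302,141),46);print(a,s)
print(plane(c,(302,141.5),.010),plane(c,(299.5,144),.038),'diam',plane(c,(302-38,141),.012)-plane(c,(302+38,141),.012))
```

```text
[301.5506 140.6062] [ 264  102   76   78 4154]
[0.4392 0.2845 0.01  ] [0.4402 0.2854 0.038 ] diam [0.01   0.0654 0.    ]
```

Request:
apply_moves(steps=[4.6, 1, -5, 0, 4.6, 1, -5, 0, 4.6, 1, -18, 0, 4.6, 1, -18, 0, 4.6, 1, -18, 0, 4.6, 1, -18, 0, 4.6, 1, -21.3, 0, 4.6, 1, -21.3, 0])

```text
clock: 2.82
position: [0.4376, 0.2828, 0.0159]
ee_rot: [0.002, 0.997, -0.078, -0.003]
contact_force: [-0.4, -0.5, -0.5]
width: 0.0853
gripper_force: 0.0
```

Request:
apply_moves(steps=[0, 0, 0, 0, 0, 0, 0, 0, 0, 0, 0, 0, 0, 0, 0, 0, 0, 0, 0, 0, 0, 0, 0, 0, 0, 0, 0, 0, 0, 0, 0, 0], jaw=255, newtons=30)

```text
clock: 3.48
position: [0.4411, 0.2852, 0.0206]
ee_rot: [-0.0, 0.997, -0.077, 0.002]
contact_force: [-0.6, -3.3, 9.1]
width: 0.0344
gripper_force: 29.4
```

Request:
apply_moves(steps=[0, 0, 0, 0, 0, 0, 0, 0, 0, 0, 0.6, 0, 0, 0, 0.6, 0], jaw=100)

```text
clock: 3.82
position: [0.4406, 0.2856, 0.0254]
ee_rot: [-0.0, 0.997, -0.077, 0.001]
contact_force: [0.7, -0.1, 0.5]
width: 0.0523
gripper_force: 0.0
```

Request:
apply_moves(steps=[0, 0, 0, 0, 0, 0, 0, 0, 0, 0, 0, 0, 0, 0, 0, 0, 0, 0, 0, 0, 0, 0, 0, 0], jaw=255, newtons=30)

```text
clock: 4.32
position: [0.4402, 0.2854, 0.0248]
ee_rot: [-0.0, 0.997, -0.077, 0.0]
contact_force: [-1.1, -0.5, 6.5]
width: 0.0339
gripper_force: 29.8
```

Request:
apply_moves(steps=[0, 0, 4, 0, 0, 0, 8, 0, 0, 0, 27, 0, 0, 0, 27, 0, 0, 0, 27, 0, 4, -10, 27, 0, 4, -10, 27, 0, 4, -10, 27, 0])

```text
clock: 4.98
position: [0.4792, 0.1851, 0.2944]
ee_rot: [0.0, 0.997, -0.076, -0.001]
contact_force: [1.5, -0.1, -4.2]
width: 0.0338
gripper_force: 32.5
```

Request:
apply_moves(steps=[6, -17, 0, 0, 6, -17, 0, 0, 6, -17, 0, 0, 6, -17, 0, 0, 6, -17, 0, 0, 6, -17, 0, 0, 6, -17, 0, 0])

```text
clock: 5.57
position: [0.5392, 0.0155, 0.2925]
ee_rot: [-0.001, 0.997, -0.078, -0.002]
contact_force: [-0.4, 0.8, -4.5]
width: 0.0342
gripper_force: 32.5
```

Run:
```python
from h import *
import pickle
s=get_state();im,c=snap('wrist','w2.png');pickle.dump(c,open('w2.pkl','wb'));print(s['position'],s['width'],s['contact_force'],c['xyz'])
```

```text
[0.53922254 0.01546094 0.29249771] 0.03418339667116692 [-0.41017502  0.84378516 -4.50808082] [0.61831907 0.00369758 0.43574673]
```

View pics/w2.png

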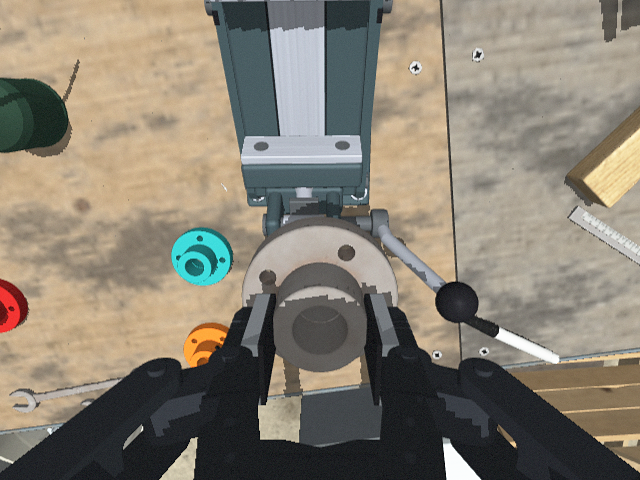

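The hub is held square. The moving jaw's face edge runs from (243,137) to (361,135), the bed's centre strip is at about (297,20), and the lever ball is at (457,301).

Run:
```python
from h import *
import pickle
np.set_printoptions(precision=4,suppress=True)
c=pickle.load(open('w2.pkl','rb'))
im=cv2.imread('pics/w2.png');g=cv2.cvtColor(im,cv2.COLOR_BGR2GRAY)
for r in (145,155): 
    x=np.where(g[r,200:420]>125)[0]+200; print(r,x[:3],x[-3:])
for r in (20,60,100):
    v=cv2.cvtColor(im,cv2.COLOR_BGR2HSV);x=np.where((g[r,250:350]>120))[0]+250;print(r,x[0],x[-1])
for z in (.1402,.1417,.145):
    a=plane(c,(243,137),z);b=plane(c,(361,135),z);d=a-b;print(z,a,b,(a+b)/2,np.linalg.norm(d),np.degrees(np.arctan2(-d[0],d[1])))
# ball: intersect with swing circle of hinge is later; ray at heights
for z in (.20,.21,.22): print('ball',plane(c,(457,301),z))
# bed edge at x: rail ends near fixed: strip centre ray at bed x unknown; direction check
a,b=plane(c,(301,100),.130),plane(c,(298,30),.16);print(a,b,np.degrees(np.arctan2(b[1]-a[1],b[0]-a[0])))
```

```text
145 [200 201 202] [417 418 419]
155 [200 201 202] [417 418 419]Traceback (most recent call last):
  File "<stdin>", line 9, in <module>
IndexError: index 0 is out of bounds for axis 0 with size 0
```

Run:
```python
from h import *
import pickle
np.set_printoptions(precision=4,suppress=True)
c=pickle.load(open('w2.pkl','rb'))
for z in (.1402,.1417,.145):
    a=plane(c,(243,137),z);b=plane(c,(361,135),z);d=a-b;print(z,a,b,(a+b)/2,np.linalg.norm(d),np.degrees(np.arctan2(-d[0],d[1])))
for z in (.20,.21,.22): print('ball',plane(c,(457,301),z))
a,b=plane(c,(301,100),.130),plane(c,(298,30),.155);print(a,b,np.degrees(np.arctan2(b[1]-a[1],b[0]-a[0])))
```

```text
0.1402 [0.6006 0.0615 0.1402] [ 0.5889 -0.0214  0.1402] [0.5947 0.02   0.1402] 0.08362501470329071 -8.013946908641524
0.1417 [0.6007 0.0612 0.1417] [ 0.5891 -0.0212  0.1417] [0.5949 0.02   0.1417] 0.08320058935773417 -8.013946908641534
0.145 [0.6009 0.0605 0.145 ] [ 0.5894 -0.0209  0.145 ] [0.5951 0.0198 0.145 ] 0.08226685359750972 -8.013946908641545
ball [ 0.4814 -0.0645  0.2   ]
ball [ 0.4872 -0.0616  0.21  ]
ball [ 0.493  -0.0587  0.22  ]
[0.6188 0.017  0.13  ] [0.6599 0.0107 0.155 ] -8.700878155503272
```

Request:
apply_moves(steps=[6, -0.8, 0, 0, 6, -0.8, 0, 0, 6, -0.8, 0, 0, 6, -0.8, 0, 0])

```text
clock: 5.95
position: [0.5996, 0.0096, 0.2929]
ee_rot: [-0.0, 0.997, -0.076, -0.001]
contact_force: [-0.4, 0.4, -3.5]
width: 0.0338
gripper_force: 32.5
```

Run:
```python
from h import *
import pickle
s=get_state();im,c=snap('wrist','w3.png');pickle.dump(c,open('w3.pkl','wb'));print(s['position'],s['ee_rot'],c['xyz'])
```

```text
[0.59956198 0.00960788 0.29287319] [-3.37401367e-04  9.97109809e-01 -7.59611547e-02 -1.34830129e-03] [ 0.67860316 -0.00175228  0.43617594]
```

View pics/w3.png

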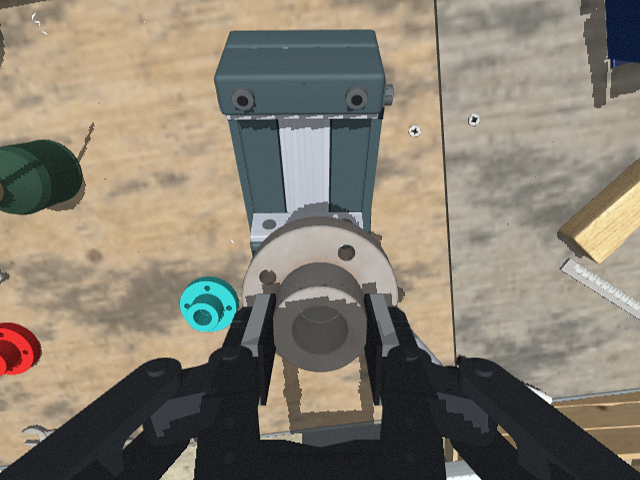

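The fixed jaw's plate edge runs along row 117, from (228,117) to (383,115). The moving jaw's face edge is at about row 213, x = 252 to 362. The hub is still level and square in the grip.

Run:
```python
from h import *
import pickle
np.set_printoptions(precision=4,suppress=True)
c=pickle.load(open('w3.pkl','rb'))
a=plane(c,(228,117.5),.196);b=plane(c,(383,115.5),.196);d=a-b;print('fix',a,b,(a+b)/2,np.linalg.norm(d),np.degrees(np.arctan2(-d[0],d[1])))
for z in (.1402,.1475):
    a=plane(c,(252,214),z);b=plane(c,(362,212),z);print('mov',(a+b)/2)
```

```text
fix [0.676  0.0512 0.196 ] [ 0.6638 -0.0359  0.196 ] [0.6699 0.0076 0.196 ] 0.08795267510520959 -8.005712663598448
mov [0.5987 0.02   0.1402]
mov [0.6007 0.0195 0.1475]
```

Request:
apply_moves(steps=[4.3, 0.2, -2, 0, 4.3, 0.2, -4, 0, 4.3, 0.2, -8, 0, 4.3, 0.2, -9.5, 0, 4.3, 0.2, -10, 0, 4.3, 0.2, -10.4, 0, 4.3, 0.2, -10.4, 0])

```text
clock: 6.58
position: [0.6379, 0.0121, 0.1902]
ee_rot: [-0.001, 0.997, -0.076, -0.004]
contact_force: [-8.7, 2.3, 0.5]
width: 0.0338
gripper_force: 38.8
```

Request:
apply_moves(steps=[0, 0, -0.15, 0, 0, 0, -0.3, 0, 0, 0, -0.45, 0, 0, 0, -0.6, 0, 0, 0, -0.6, 0], newtons=20)

```text
clock: 7.0
position: [0.6388, 0.012, 0.1859]
ee_rot: [-0.001, 0.997, -0.076, -0.003]
contact_force: [-7.6, 2.0, 3.9]
width: 0.0339
gripper_force: 40.1
```

Request:
apply_moves(steps=[-0.4, 0, 0.3, 0, -0.7, 0.1, 0.3, 0, -0.7, 0.1, 0, 0, -0.7, 0.1, -0.2, 0, -0.7, 0.1, -0.4, 0, -0.7, 0.1, -0.4, 0])

```text
clock: 7.5
position: [0.635, 0.0111, 0.1796]
ee_rot: [-0.0, 0.997, -0.077, -0.001]
contact_force: [-3.0, 0.4, 0.6]
width: 0.034
gripper_force: 39.6
```

Request:
apply_moves(steps=[0, 0, -0.15, 0, -0.1, 0, -0.3, 0, -0.1, 0, -0.45, 0, -0.2, 0, -0.6, 0, -0.2, 0, -0.7, 0, -0.3, 0, -0.8, 0])

```text
clock: 8.0
position: [0.6347, 0.0109, 0.1766]
ee_rot: [-0.0, 0.997, -0.077, 0.004]
contact_force: [-5.4, 2.2, 21.4]
width: 0.0338
gripper_force: 42.0
```

Request:
apply_moves(steps=[0, 0, 0, 0, 0, 0, 0, 0, 0, 0, 0, 0], jaw=155, newtons=20)

```text
clock: 8.25
position: [0.6347, 0.0109, 0.1767]
ee_rot: [-0.0, 0.997, -0.077, 0.004]
contact_force: [-5.2, 1.6, 16.4]
width: 0.0341
gripper_force: 41.6
```

Request:
apply_moves(steps=[0, 0, 0, 0, 0, 0, 0, 0, 0, 0, 0, 0], jaw=149)

```text
clock: 8.5
position: [0.6345, 0.0109, 0.1737]
ee_rot: [-0.0, 0.997, -0.077, 0.002]
contact_force: [-1.1, 2.5, 7.9]
width: 0.0355
gripper_force: 3.9
```

Request:
apply_moves(steps=[0, 0, 0, 0, -0.2, 0, -0.2, 0, -0.3, 0, -0.4, 0, -0.4, 0, -0.6, 0, -0.4, 0, -0.6, 0])

```text
clock: 8.92
position: [0.6289, 0.0107, 0.1656]
ee_rot: [0.0, 0.997, -0.077, 0.0]
contact_force: [-0.7, -0.7, 2.1]
width: 0.0357
gripper_force: 1.7
```

Request:
apply_moves(steps=[-0.1, 0, -0.3, 0, -0.2, 0, -0.6, 0, -0.2, 0, -0.6, 0])

```text
clock: 9.17
position: [0.626, 0.011, 0.1587]
ee_rot: [-0.0, 0.997, -0.077, -0.001]
contact_force: [-1.1, 0.7, 1.5]
width: 0.0355
gripper_force: 0.9
```

Run:
```python
from h import *
im,c=snap('wrist','w4.png')
```

```text
(no output)
```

View pics/w4.png

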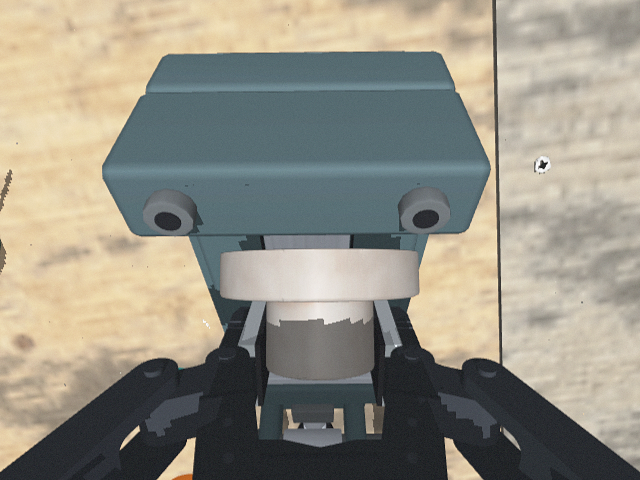

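The hub over-rotated. Its flange (rim at x 221-418, rows 250-300) is edge-on to the camera and leans against the fixed jaw. I'll loosen the grip a little so it can settle, then check with a pixel profile.

Request:
apply_moves(steps=[0, 0, 0, 0, 0, 0, 0, 0, 0, 0, 0, 0, 0, 0, 0, 0], jaw=138)

```text
clock: 9.55
position: [0.6268, 0.0107, 0.1597]
ee_rot: [0.0, 0.997, -0.077, -0.0]
contact_force: [-0.6, -0.2, -0.3]
width: 0.0393
gripper_force: 0.0
```

```bash
cat >> h.py <<'E'
def runs(f,th=45):
    im=cv2.imread('pics/'+f);h=cv2.cvtColor(im,cv2.COLOR_BGR2HSV)
    for x in (250,300,320,340): print(x,[f"{r}:{h[r,x,1]},{h[r,x,2]}" for r in range(225,420,8)])
E
python3 - <<'E'
from h import *
im,c=snap('wrist','w5.png')
runs('w4.png');runs('w5.png'); print(get_state()['position'])
E
```

```text
250 ['225:59,117', '233:60,111', '241:60,68', '249:51,65', '257:20,194', '265:22,196', '273:26,199', '281:22,195', '289:20,196', '297:21,195', '305:61,75', '313:13,153', '321:15,152', '329:15,149', '337:20,138', '345:16,142', '353:19,150', '361:32,40', '369:34,37', '377:19,40', '385:44,41', '393:14,36', '401:42,36', '409:58,44', '417:73,35']
300 ['225:62,116', '233:62,94', '241:23,143', '249:18,197', '257:16,223', '265:19,223', '273:16,222', '281:10,227', '289:14,224', '297:10,228', '305:34,213', '313:16,218', '321:19,108', '329:19,118', '337:20,115', '345:21,121', '353:17,120', '361:15,119', '369:19,120', '377:9,112', '385:55,69', '393:72,64', '401:56,68', '409:17,74', '417:25,72']
320 ['225:54,117', '233:55,92', '241:22,141', '249:26,209', '257:17,228', '265:15,233', '273:14,234', '281:11,237', '289:11,236', '297:12,236', '305:13,233', '313:9,237', '321:12,126', '329:18,126', '337:16,128', '345:12,125', '353:8,123', '361:12,125', '369:12,126', '377:19,122', '385:60,72', '393:48,69', '401:53,68', '409:21,73', '417:18,72']
340 ['225:53,115', '233:72,85', '241:21,143', '249:22,194', '
[... 1015 characters left out ...]
'241:24,195', '249:17,226', '257:16,227', '265:12,230', '273:11,232', '281:11,233', '289:11,231', '297:22,229', '305:8,229', '313:10,231', '321:13,121', '329:18,128', '337:16,129', '345:14,127', '353:14,129', '361:12,125', '369:15,123', '377:18,143', '385:57,72', '393:65,74', '401:58,70', '409:25,70', '417:30,68']
340 ['225:57,117', '233:58,114', '241:11,157', '249:32,215', '257:30,219', '265:24,219', '273:20,222', '281:17,223', '289:18,221', '297:20,208', '305:14,217', '313:9,215', '321:13,173', '329:11,114', '337:15,116', '345:16,113', '353:18,111', '361:18,115', '369:9,113', '377:23,144', '385:52,69', '393:58,70', '401:59,69', '409:42,150', '417:46,155']
[0.62682287 0.01069508 0.15979845]
```

Request:
apply_moves(steps=[0, 0, 0.3, 0, 0, 0, 0.6, 0, 0, 0, 0.9, 0, 0, 0, 1.2, 0, 0, 0, 1.5, 0, 0, 0, 1.5, 0])

```text
clock: 10.1
position: [0.6273, 0.0108, 0.1759]
ee_rot: [0.0, 0.997, -0.077, 0.001]
contact_force: [-0.2, 0.0, -0.5]
width: 0.0391
gripper_force: 0.0
```

Run:
```python
from h import *
im,c=snap('wrist','w6.png')
def prof(f):
    im=cv2.imread('pics/'+f);h=cv2.cvtColor(im,cv2.COLOR_BGR2HSV);x=320
    print([f"{r}:{h[r,x,1]},{h[r,x,2]}" for r in range(200,420,6)])
    m=((h[...,1]<40)&(h[...,2]>170)).astype(np.uint8);n,l,s,ce=cv2.connectedComponentsWithStats(m);print(s[1:][s[1:,4]>800])
prof('w6.png')
```

```text
['200:70,113', '206:54,109', '212:52,108', '218:63,110', '224:2,135', '230:22,220', '236:22,218', '242:18,218', '248:14,226', '254:12,226', '260:11,228', '266:13,224', '272:37,139', '278:20,224', '284:9,227', '290:9,226', '296:11,231', '302:8,227', '308:14,186', '314:11,121', '320:14,129', '326:10,122', '332:10,123', '338:13,120', '344:9,111', '350:21,132', '356:19,135', '362:21,131', '368:73,77', '374:56,68', '380:59,69', '386:29,70', '392:28,74', '398:21,72', '404:21,95', '410:17,104', '416:17,121']
[[  485     0   155   214 26614]
 [  491   215   149   216 19904]
 [  243   225   152    46  6400]
 [  278   273    80    38  2528]]
```

View pics/w6.png

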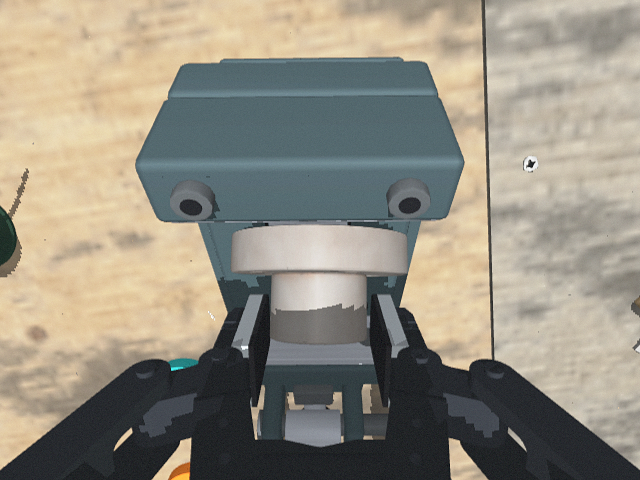

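The hub is leaning on the fixed jaw's top edge, boss towards the robot (flange rim at rows 225-272, x 232-409). I'll grip the boss again, draw it down the slope clear of the jaw, and then let it hang and settle.

Request:
apply_moves(steps=[0.4, 0, 0, 0, 0.7, -0.1, -0.2, 0, 0.7, -0.1, -0.2, 0])

```text
clock: 10.4
position: [0.6339, 0.0099, 0.1729]
ee_rot: [-0.0, 0.997, -0.077, -0.0]
contact_force: [-0.6, 0.3, 2.4]
width: 0.0391
gripper_force: 1.0
```

Request:
apply_moves(steps=[0, 0, 0, 0, 0, 0, 0, 0, 0, 0, 0, 0, 0, 0, 0, 0], jaw=170, newtons=20)

```text
clock: 10.73
position: [0.6337, 0.01, 0.1729]
ee_rot: [-0.0, 0.997, -0.077, -0.0]
contact_force: [-0.5, 1.0, 3.1]
width: 0.0343
gripper_force: 21.4
```

Request:
apply_moves(steps=[-0.2, 0, 0.3, 0, -0.6, 0.1, 0.8, 0, -1.2, 0.2, 0.8, 0, -1.8, 0.3, 0.8, 0, -2.4, 0.3, 0.8, 0, -2.4, 0.3, 0.8, 0])

```text
clock: 11.23
position: [0.6076, 0.0131, 0.1806]
ee_rot: [0.0, 0.997, -0.077, -0.001]
contact_force: [-0.7, 0.5, -4.5]
width: 0.0347
gripper_force: 21.0
```

```bash
cat >> h.py <<'E'
def prof(f):
    im=cv2.imread('pics/'+f);h=cv2.cvtColor(im,cv2.COLOR_BGR2HSV);x=320
    print([f"{r}:{h[r,x,1]},{h[r,x,2]}" for r in range(200,420,6)])
    m=((h[...,1]<40)&(h[...,2]>170)).astype(np.uint8);n,l,s,ce=cv2.connectedComponentsWithStats(m);print(s[1:][s[1:,4]>800])
E
python3 - <<'E'
from h import *
snap('wrist','w7.png');prof('w7.png')
E
```

```text
['200:16,227', '206:18,226', '212:17,225', '218:15,226', '224:23,123', '230:20,127', '236:22,125', '242:20,126', '248:25,207', '254:24,212', '260:20,213', '266:18,214', '272:15,220', '278:13,222', '284:15,221', '290:21,217', '296:30,213', '302:15,221', '308:9,114', '314:11,113', '320:13,114', '326:20,116', '332:21,121', '338:17,120', '344:13,118', '350:15,118', '356:9,116', '362:16,114', '368:15,68', '374:17,119', '380:14,109', '386:20,126', '392:23,135', '398:21,147', '404:19,145', '410:26,139', '416:27,38']
[[  487     6   153   181 21817]
 [  265   163    81    68  4669]
 [  491   192   149   226 19716]
 [  248   248   142    45  5925]]
```

Request:
apply_moves(steps=[-0.2, 0, -0.5, 0, -0.3, 0, -1, 0, -0.4, 0, -1.4, 0, -0.5, 0.1, -1.7, 0, -0.5, 0.1, -1.9, 0, -0.5, 0.1, -1.9, 0])

```text
clock: 11.78
position: [0.6044, 0.014, 0.1611]
ee_rot: [0.0, 0.997, -0.077, -0.001]
contact_force: [0.6, 0.1, -5.0]
width: 0.0346
gripper_force: 21.0
```

Request:
apply_moves(steps=[0, 0, -0.2, 0, 0, 0, -0.4, 0, 0, 0, -0.6, 0, 0, 0, -0.6, 0])

```text
clock: 12.12
position: [0.6053, 0.0138, 0.1565]
ee_rot: [0.0, 0.997, -0.077, 0.001]
contact_force: [-0.5, 0.1, -1.3]
width: 0.0347
gripper_force: 21.3
```

Request:
apply_moves(steps=[0, 0, 0, 0, 0, 0, 0, 0, 0, 0, 0, 0], jaw=148)

```text
clock: 12.37
position: [0.6052, 0.0138, 0.1564]
ee_rot: [0.0, 0.997, -0.077, 0.001]
contact_force: [-1.1, 0.3, -0.0]
width: 0.0356
gripper_force: 0.0
```

Request:
apply_moves(steps=[0.3, 0, 0, 0, 0.6, -0.1, 0, 0, 0.9, -0.1, 0, 0, 1.2, -0.2, 0, 0, 1.2, -0.2, 0, 0])

```text
clock: 12.78
position: [0.6178, 0.0116, 0.1559]
ee_rot: [0.0, 0.997, -0.077, 0.0]
contact_force: [0.1, -0.9, 0.4]
width: 0.0361
gripper_force: 0.0
```

Run:
```python
from h import *
snap('wrist','w8.png');prof('w8.png')
im=cv2.imread('pics/w8.png',0)
import sys
# coarse ascii of the region
r=cv2.resize(im[190:430,200:440],(60,30),interpolation=cv2.INTER_AREA)
for row in r: print(''.join(' .:-=+*#%@'[int(v)*10//256] for v in row))
```

```text
['200:66,119', '206:44,92', '212:12,242', '218:11,241', '224:12,238', '230:15,181', '236:23,187', '242:19,188', '248:19,189', '254:15,199', '260:18,199', '266:22,195', '272:29,185', '278:27,180', '284:13,183', '290:11,114', '296:14,109', '302:7,113', '308:14,111', '314:14,110', '320:7,109', '326:16,112', '332:14,110', '338:12,104', '344:12,106', '350:12,109', '356:12,108', '362:14,113', '368:11,111', '374:49,78', '380:52,78', '386:57,72', '392:62,70', '398:26,77', '404:23,77', '410:27,76', '416:12,126']
[[  499     0   141   446 49990]
 [  242   207   154    99  7582]]
==================================================:===-::::-
=============================--=------------------::---====-
====+====+=====########**######%%%%##+=++++++++====+++++++##
==============:%@@@@@@@@@@@@@@@@@@@@@=-===============-==+##
==============:*@@@@@@%%%%########%%%=-===============-==*##
==============-=@%##*******************+++===========-==+%%%
================**********#####************+=========-==%%%%
-============+++*******#############********++======-==*%%%%
=-==========+++***##################
[... 605 characters left out ...]
========--.....====....+##%%%
****=....:-++-....:=====--========---====:....-+++-....+###%
*+-.........==....=====---========---=====....-+.........-*#
=:...:...........:++====================++:...........:...:+
.................-+++++==============+++++-.................
.................::::::::::::::::::::::::::.................
.................::::::::::::::::::::::::::.................
................:::::::::::::::::::::::::---................
..............-.:::::=-::::::::::=+-:::::+*=.::.............
.............:=:::::-++::::::::::+*+:::::=+=--..............
..............-::::.--*+=-=====:-+++:::::=*=--..............
..............::::::-===============:::::-=-::..............
```

Request:
apply_moves(steps=[0, 0, 0, 0, 0, 0, 0, 0, 0, 0, 0, 0, 0, 0, 0, 0, 0, 0, 2, 0, 0, 0, 6, 0, -2, 0.3, 10, 0, -2, 0.3, 10, 0], jaw=0)

```text
clock: 13.5
position: [0.5981, 0.0151, 0.2636]
ee_rot: [-0.0, 0.997, -0.077, 0.005]
contact_force: [-0.6, 0.5, 0.9]
width: 0.0856
gripper_force: 0.0
```

Run:
```python
from h import *
import pickle
s=get_state();im,c=snap('wrist','w9.png');pickle.dump(c,open('w9.pkl','wb'));print(s['position'])
```

```text
[0.59810362 0.01506759 0.26362996]
```

View pics/w9.png

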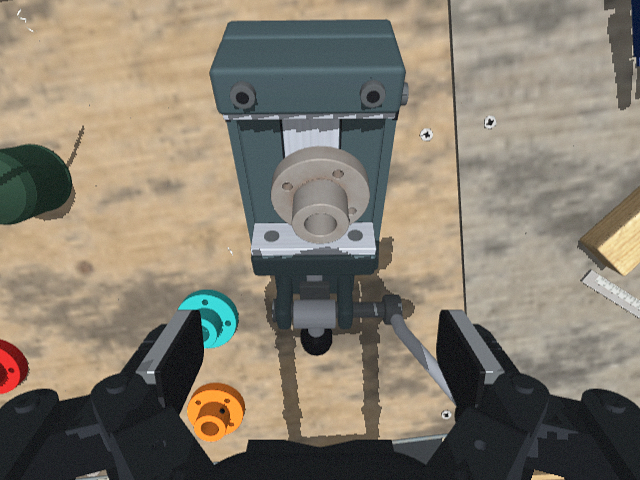

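The hub now lies flat on the bed (flange centre about (320,192)), resting against the moving jaw, whose plate spans x 251-377 at row 235. Next I check how far off centre it is and locate the knob at about (316,342).

```bash
cat >> h.py <<'E'
O=np.array([.6277,.0138,.130]);ps=np.radians(-8.2);B=R.from_euler('zy',[ps,-np.radians(30)]).as_matrix()
def bedz(c,p,z):  # ray onto bed-frame plane z
    o,d=ray(c,p);o=B.T@(o-O);d=B.T@d;return o+d*(z-o[2])/d[2]
def bedx(c,p,x):
    o,d=ray(c,p);o=B.T@(o-O);d=B.T@d;return o+d*(x-o[0])/d[0]
E
python3 - <<'E'
from h import *
import pickle
np.set_printoptions(precision=4,suppress=True)
print(B)
c=pickle.load(open('w9.pkl','rb'))
for n,p,z in (('flL',(271,187),.014),('flR',(369.5,186),.014),('flTop',(320,148),.014),('boss',(320,223),.038),('movL',(252,222),.032),('movR',(376,222),.032),('fixL',(228,117),.036),('fixR',(397,115),.036),('stripL',(283,150),0),('stripR',(339,150),0),('bedL',(240,190),0),('bedR',(385,190),0)): print(n,bedz(c,p,z))
im=cv2.cvtColor(cv2.imread('pics/w9.png'),cv2.COLOR_BGR2HSV)[...,2]
b,s=blob(im,im<50,(316,342),20);print('knob',b,s,bedz(c,b,.016),bedz(c,(316,355),.032))
E
```

```text
[[ 0.8572  0.1235 -0.5   ]
 [-0.1426  0.9898 -0.    ]
 [ 0.4949  0.0713  0.866 ]]
flL [0.0058 0.0301 0.014 ]
flR [ 0.003  -0.0347  0.014 ]
flTop [ 0.0347 -0.0014  0.014 ]
boss [-0.0052  0.      0.038 ]
movL [-0.0074  0.0432  0.032 ]
movR [-0.013  -0.0377  0.032 ]
fixL [0.0708 0.0461 0.036 ]
fixR [ 0.0688 -0.0386  0.036 ]
stripL [0.0243 0.0211 0.    ]
stripR [ 0.0226 -0.015   0.    ]
bedL [-0.0078  0.0526  0.    ]
bedR [-0.0137 -0.0499  0.    ]
knob [316.0441 341.7831] [300 329  32  26 590] [-0.2023  0.0003  0.016 ] [-0.199   0.0015  0.032 ]
```

```bash
sed -i "s/'zy',/'ZY',/" h.py
python3 - <<'E'
from h import *
import pickle
np.set_printoptions(precision=4,suppress=True)
c=pickle.load(open('w9.pkl','rb'))
for n,p,z in (('flL',(271,187),.014),('flR',(369.5,186),.014),('flTop',(320,148),.014),('boss',(320,223),.038),('movL',(252,222),.032),('movR',(376,222),.032),('fixL',(228,117),.036),('fixR',(397,115),.036),('stripL',(283,150),0),('stripR',(339,150),0),('bedL',(240,190),0),('bedR',(385,190),0)): print(n,bedz(c,p,z))
for t in (.0,.007,.015): print('knob',bedx(c,(316,342),-.186+t))
S=calibration('side');T=calibration('top')
for t in (0,.007,.015):
    print('side',bedx(S,(334.5,267.8),-.186+t),'top',bedz(T,(321.7,277.8),.016))
    # predicted knob end top edge, world
    print('end top edge',O+B@np.array([-.201+t,0,.032]),'centre',O+B@np.array([-.186+t,0,.016]))
E
```

```text
flL [0.0046 0.0293 0.014 ]
flR [ 0.0045 -0.0352  0.014 ]
flTop [ 0.035  -0.0031  0.014 ]
boss [-0.0049 -0.0026  0.038 ]
movL [-0.0096  0.0417  0.032 ]
movR [-0.0108 -0.0391  0.032 ]
fixL [0.0702 0.0428 0.036 ]
fixR [ 0.0702 -0.0417  0.036 ]
stripL [0.0237 0.0208 0.    ]
stripR [ 0.0232 -0.0153 -0.    ]
bedL [-0.0101  0.0536  0.    ]
bedR [-0.0115 -0.0487  0.    ]
knob [-0.186   0.0028  0.0258]
knob [-0.179   0.0027  0.0294]
knob [-0.171   0.0026  0.0336]
side [-0.186  -0.0569 -0.0599] top [-0.19  -0.     0.016]
end top edge [0.4396 0.0409 0.0572] centre [0.4603 0.0379 0.0509]
side [-0.179  -0.2026 -0.2425] top [-0.19  -0.     0.016]
end top edge [0.4456 0.04   0.0607] centre [0.4663 0.0371 0.0544]
side [-0.171  -0.3692 -0.4513] top [-0.19  -0.     0.016]
end top edge [0.4524 0.0391 0.0647] centre [0.4732 0.0361 0.0584]
```

Request:
apply_moves(steps=[1.6, 0.2, 0, 0, 1.6, 0.2, -3, 0, 1.6, 0.2, -6, 0, 1.6, 0.2, -8, 0, 1.6, 0.2, -9.4, 0, 1.6, 0.2, -9.4, 0, 1.6, 0.2, -9.4, 0])

```text
clock: 14.13
position: [0.6119, 0.0169, 0.1604]
ee_rot: [0.0, 0.997, -0.077, -0.002]
contact_force: [0.2, -0.4, -0.4]
width: 0.0852
gripper_force: 0.0
```

Request:
apply_moves(steps=[0, 0, 0, 0, 0, 0, 0, 0, 0, 0, 0, 0, 0, 0, 0, 0, 0, 0, 0, 0, 0, 0, 0, 0, 0, 0, 0, 0, 0, 0, 0, 0], jaw=146, newtons=20)

```text
clock: 14.8
position: [0.6135, 0.0156, 0.1632]
ee_rot: [0.001, 0.997, -0.077, 0.001]
contact_force: [-0.3, -4.4, 6.2]
width: 0.0364
gripper_force: 3.2
```

Request:
apply_moves(steps=[0, 0, 0, 0, 0, 0, 0, 0, 0, 0, 0.3, 0, 0, 0, 2, 0, 0, 0, 6, 0, -1.6, 0.2, 10, 0, -1.6, 0.2, 10, 0, -1.6, 0.2, 10, 0], jaw=0)

```text
clock: 15.47
position: [0.5977, 0.0194, 0.265]
ee_rot: [-0.0, 0.997, -0.077, 0.003]
contact_force: [-0.1, -0.3, 0.4]
width: 0.0854
gripper_force: 0.0
```

Run:
```python
from h import *
import pickle
np.set_printoptions(precision=4,suppress=True)
s=get_state();im,c=snap('wrist','w10.png');pickle.dump(c,open('w10.pkl','wb'));print(s['position'])
h=cv2.cvtColor(im,cv2.COLOR_RGB2HSV)
for r in (175,182,189,196):
    x=np.where((h[r,230:410,1]<45)&(h[r,230:410,2]>110))[0]+230
    runs=np.split(x,np.where(np.diff(x)>3)[0]+1); k=max(runs,key=len); print(r,k[0],k[-1],bedz(c,(k[0],r),.014),bedz(c,(k[-1],r),.014))
for x in (300,312,320,328):
    y=np.where((h[100:260,x,1]<45)&(h[100:260,x,2]>110))[0]+100; print(x,y[0],y[-1])
for r in (125,135):
    x=np.where((h[r,230:410,1]<40)&(h[r,230:410,2]>130))[0]+230; 
    if len(x): print('strip',r,x[0],x[-1],bedz(c,(x[0],r),0)[1],bedz(c,(x[-1],r),0)[1])
k,s=blob(im,im.max(2)<50,(316,350),25);print('knob',k,s)
print('knobY',[bedx(c,k,-.183)])
```

```text
[0.5977 0.0194 0.265 ]
175 282 325 [0.0122 0.0258 0.014 ] [ 0.0118 -0.0018  0.014 ]
182 291 372 [0.0062 0.0204 0.014 ] [ 0.0055 -0.0326  0.014 ]
189 277 374 [0.0003 0.0301 0.014 ] [-0.0006 -0.0345  0.014 ]
196 301 348 [-0.0063  0.0144  0.014 ] [-0.0067 -0.0174  0.014 ]
300 112 251
312 112 250
320 112 250
328 113 250
strip 125 325 325 -0.0020193364090656243 -0.0020193364090656243
strip 135 236 345 0.05387680241443704 -0.014603816718342346
knob [319.4529 339.5268] [305 326  31  26 541]
knobY [array([-0.183 ,  0.0037,  0.0281])]
```

Request:
apply_moves(steps=[1.7, 0.2, 0, 0, 1.7, 0.2, -3, 0, 1.7, 0.2, -6, 0, 1.7, 0.2, -8, 0, 1.7, 0.2, -9.8, 0, 1.7, 0.2, -9.8, 0, 1.7, 0.2, -9.8, 0])

```text
clock: 16.1
position: [0.6123, 0.0211, 0.1613]
ee_rot: [-0.0, 0.997, -0.077, -0.003]
contact_force: [0.2, -0.4, 0.1]
width: 0.085
gripper_force: 0.0
```

Request:
apply_moves(steps=[0, 0, 0, 0, 0, 0, 0, 0, 0, 0, 0, 0, 0, 0, 0, 0, 0, 0, 0, 0, 0, 0, 0, 0], jaw=150)

```text
clock: 16.6
position: [0.6147, 0.0192, 0.1656]
ee_rot: [0.002, 0.997, -0.077, 0.002]
contact_force: [-0.8, -5.0, 5.6]
width: 0.0355
gripper_force: 3.7
```

Request:
apply_moves(steps=[0, 0.1, 0, 0, 0, 0.1, 0, 0])

```text
clock: 16.77
position: [0.6151, 0.0201, 0.1658]
ee_rot: [0.002, 0.997, -0.077, 0.002]
contact_force: [0.8, -4.5, 6.1]
width: 0.0352
gripper_force: 3.7
```

Request:
apply_moves(steps=[0, 0, 0, 0, 0, 0, 0, 0, 0, 0, 0.3, 0, 0, 0, 2, 0, 0, 0, 6, 0, -1.7, 0.2, 10, 0, -1.7, 0.2, 10, 0, -1.7, 0.2, 10, 0], jaw=0)

```text
clock: 17.43
position: [0.5975, 0.0244, 0.2671]
ee_rot: [-0.0, 0.997, -0.077, 0.003]
contact_force: [0.2, 0.2, -0.3]
width: 0.0854
gripper_force: 0.0
```

Run:
```python
from h import *
import pickle
np.set_printoptions(precision=4,suppress=True)
s=get_state();im,c=snap('wrist','w11.png');print(s['position'])
h=cv2.cvtColor(im,cv2.COLOR_RGB2HSV)
m=((h[...,1]<45)&(h[...,2]>110)).astype(np.uint8)
def span(r,z,lo=230,hi=420):
    x=np.where(m[r,lo:hi])[0]+lo; k=max(np.split(x,np.where(np.diff(x)>12)[0]+1),key=len); return k[0],k[-1],bedz(c,(k[0],r),z)[1],bedz(c,(k[-1],r),z)[1]
for r in (170,176,182,188,194): print('flange',r,span(r,.014))
for r in (116,122,128,134,140): print('strip',r,span(r,0))
for r in (216,224,232,240,248): print('mov',r,span(r,.032))
```

```text
[0.5975 0.0244 0.2671]
flange 170 (np.int64(286), np.int64(373), np.float64(0.028150355805646683), np.float64(-0.027797904080991268))
flange 176 (np.int64(284), np.int64(374), np.float64(0.029803771964465754), np.float64(-0.028888779728349245))
flange 182 (np.int64(282), np.int64(376), np.float64(0.03150432965611101), np.float64(-0.030673359416249574))
flange 188 (np.int64(281), np.int64(377), np.float64(0.03258406978773065), np.float64(-0.03183775181857255))
flange 194 (np.int64(281), np.int64(377), np.float64(0.03301568370939502), np.float64(-0.03235446047088056))
strip 116 (np.int64(298), np.int64(353), np.float64(0.01938127550418981), np.float64(-0.014190126868047673))
strip 122 (np.int64(299), np.int64(353), np.float64(0.01896794355385194), np.float64(-0.014405857303500465))
strip 128 (np.int64(298), np.int64(353), np.float64(0.01979489868917489), np.float64(-0.014627055474098451))
strip 134 (np.int64(299), np.int64(353), np.float64(0.019376275301013875), np.float64(-0.014853931919344095))
strip 140 (np.int64(299), np.int64(352), np.float64(0.019588398706692413), np.float64(-0.014444081127372332))
mov 216 (np.int64(294), np.int64(363), np.float64(0.02367673274368292), np.float64(-0.021643425860910868))
mov 224 (np.int64(267), np.int64(385), np.float64(0.04218310615323982), np.float64(-0.03695598081516871))
mov 232 (np.int64(292), np.int64(360), np.float64(0.025919099137699537), np.float64(-0.020673482639541163))
mov 240 (np.int64(265), np.int64(387), np.float64(0.045291051410409934), np.float64(-0.04015081223608567))
mov 248 (np.int64(265), np.int64(386), np.float64(0.04623575663430831), np.float64(-0.04042115938122073))
```

Request:
apply_moves(steps=[-18, 2.2, 1, 0, -18, 2.2, 1, 0, -18, 2.2, 1, 0, -18, 2.2, 1, 0, -18, 2.2, 1, 0, -18, 2.2, -6, 0, -18, 2.2, -10, 0, -18, 2.2, -10, 0], jaw=255)

```text
clock: 18.15
position: [0.414, 0.0462, 0.1602]
ee_rot: [-0.0, 0.997, -0.077, -0.002]
contact_force: [-1.1, -0.7, -0.4]
width: 0.0
gripper_force: 0.0
```

Request:
apply_moves(steps=[0, 0, -4, 0, 0, 0, -8, 0, 0, 0, -11, 0, 0, 0, -11, 0, 0, 0, -11, 0])

```text
clock: 18.57
position: [0.4149, 0.046, 0.0521]
ee_rot: [0.0, 0.997, -0.077, -0.003]
contact_force: [0.2, 0.4, 0.7]
width: -0.0002
gripper_force: 0.0
```

Run:
```python
from h import *
np.set_printoptions(precision=4,suppress=True)
s=get_state();print(s['position'],s['contact_force']);p=s['position']-O;print('bed',B.T@p, 's',p[0]*.99-p[1]*.1426)
```

```text
[0.4149 0.046  0.0521] [0.1921 0.3833 0.7292]
bed [-0.2253  0.0015  0.0402] s -0.21525237175331835
```

Request:
apply_moves(steps=[0.3, 0, -0.5, 0, 0.6, -0.1, -0.5, 0, 0.9, -0.1, -0.5, 0, 1.2, -0.2, -0.5, 0, 1.4, -0.2, -0.5, 0, 1.6, -0.2, -0.5, 0, 1.8, -0.3, -0.5, 0, 1.8, -0.3, -0.5, 0])

```text
clock: 19.23
position: [0.4303, 0.0437, 0.0488]
ee_rot: [-0.0, 0.997, -0.077, -0.005]
contact_force: [-8.1, 3.9, 6.3]
width: 0.0001
gripper_force: 4.4
```

Request:
apply_moves(steps=[0.2, 0, 0.15, 0, 0.4, -0.1, 0.25, 0, 0.7, -0.1, 0.4, 0, 0.9, -0.1, 0.5, 0, 1.1, -0.2, 0.65, 0, 1.3, -0.2, 0.75, 0, 1.5, -0.2, 0.9, 0, 1.7, -0.2, 1, 0])

```text
clock: 19.9
position: [0.4429, 0.0419, 0.0568]
ee_rot: [-0.0, 0.997, -0.077, -0.009]
contact_force: [-12.2, 1.9, -3.0]
width: 0.0
gripper_force: 5.9
```

Request:
apply_moves(steps=[0.2, 0, 0.1, 0, 0.4, -0.1, 0.2, 0, 0.6, -0.1, 0.35, 0, 0.8, -0.1, 0.5, 0, 1, -0.1, 0.6, 0, 1.1, -0.1, 0.65, 0, 1.1, -0.1, 0.65, 0])

```text
clock: 20.48
position: [0.4542, 0.0404, 0.0633]
ee_rot: [0.0, 0.997, -0.077, -0.009]
contact_force: [-10.1, -0.1, -2.4]
width: 0.0002
gripper_force: 5.6
```

Request:
apply_moves(steps=[0.1, 0, 0.05, 0, 0.2, 0, 0.1, 0, 0.3, 0, 0.15, 0, 0.4, -0.1, 0.2, 0, 0.4, -0.1, 0.25, 0, 0.4, -0.1, 0.25, 0])

```text
clock: 20.98
position: [0.4582, 0.0397, 0.0657]
ee_rot: [-0.0, 0.997, -0.077, -0.009]
contact_force: [-10.8, 1.8, -3.9]
width: -0.0
gripper_force: 5.4
```

Request:
apply_moves(steps=[0.1, 0, 0.05, 0, 0.2, 0, 0.1, 0, 0.3, 0, 0.15, 0, 0.3, 0, 0.15, 0])

```text
clock: 21.32
position: [0.4608, 0.0394, 0.0672]
ee_rot: [0.0, 0.997, -0.077, -0.009]
contact_force: [-10.6, 0.1, -1.8]
width: -0.0002
gripper_force: 5.8
```

Request:
apply_moves(steps=[0.1, 0, 0.05, 0, 0.2, 0, 0.1, 0, 0.3, -0.1, 0.15, 0, 0.3, -0.1, 0.15, 0])

```text
clock: 21.65
position: [0.4625, 0.0391, 0.0682]
ee_rot: [-0.0, 0.997, -0.077, -0.011]
contact_force: [-12.6, 2.7, -3.2]
width: -0.0
gripper_force: 6.6
```

Request:
apply_moves(steps=[0.1, 0, 0.05, 0, 0.2, 0, 0.1, 0, 0.2, 0, 0.1, 0])

```text
clock: 21.9
position: [0.4626, 0.0391, 0.0684]
ee_rot: [-0.0, 0.997, -0.077, -0.013]
contact_force: [-15.2, 2.3, -4.7]
width: 0.0001
gripper_force: 7.3
```

Request:
apply_moves(steps=[0.1, 0, 0.05, 0, 0.2, 0, 0.1, 0, 0.3, 0, 0.2, 0, 0.4, -0.1, 0.2, 0, 0.4, -0.1, 0.2, 0, 0.4, -0.1, 0.2, 0])

```text
clock: 22.4
position: [0.4627, 0.039, 0.069]
ee_rot: [-0.001, 0.997, -0.077, -0.017]
contact_force: [-18.1, 3.6, -9.1]
width: -0.0001
gripper_force: 9.2
```

Request:
apply_moves(steps=[0.1, 0, 0.05, 0, 0.1, 0, 0.05, 0, 0.1, 0, 0.05, 0])

```text
clock: 22.65
position: [0.4627, 0.039, 0.0691]
ee_rot: [-0.001, 0.997, -0.077, -0.018]
contact_force: [-19.3, 4.5, -10.3]
width: 0.0001
gripper_force: 9.5
```

Request:
apply_moves(steps=[-0.5, 0, 0, 0, -1.2, 0.1, 0, 0, -3, 0.4, 0, 0, -5, 0.6, 0, 0, -5, 0.6, 4, 0, -5, 0.6, 8, 0, -5, 0.6, 12, 0, -5, 0.6, 16, 0])

```text
clock: 23.32
position: [0.4301, 0.0427, 0.2371]
ee_rot: [0.0, 0.997, -0.077, 0.001]
contact_force: [1.1, -0.9, -0.8]
width: -0.0002
gripper_force: 0.0
```

Run:
```python
from h import *
import pickle
np.set_printoptions(precision=4,suppress=True)
T=calibration('top');S=calibration('side');W=pickle.load(open('w2.pkl','rb'))
A=np.zeros((3,3));b=np.zeros(3)
im=cv2.imread('pics/w2.png');k,s=blob(im,im.max(2)<50,(457,301),24);print(k,s)
for c,p in ((T,(356.9,253.8)),(S,(343.06,198.1)),(W,k)):
    o,d=ray(c,p);M=np.eye(3)-np.outer(d,d);A+=M;b+=M@o
P=np.linalg.solve(A,b);q=B.T@(P-O);print(P,q)
H=np.array([-.087,-.0925,.045]);v=q-H;a=np.arctan2(-v[0],v[2])+np.radians(20);print('r',np.hypot(v[0],v[2]),'angle',a)
Hw=O+B@H;print('hinge',Hw)
for t in np.r_[a,np.arange(.3,2.0,.2),1.92,2.0]:
    g=t-np.radians(20);w=O+B@(H+.092*np.array([-np.sin(g),0,np.cos(g)]));print(round(t,2),w)
```

```text
[456.1525 301.7426] [ 436  281   42   43 1220]
[ 0.49   -0.0603  0.2129] [-0.0674 -0.093   0.1346]
r 0.09176612031224349 angle 0.13365642632951233
hinge [ 0.5177 -0.0638  0.1255]
0.13 [ 0.49   -0.0598  0.2131]
0.3 [ 0.4761 -0.0578  0.2073]
0.5 [ 0.4608 -0.0556  0.1973]
0.7 [ 0.4478 -0.0537  0.1845]
0.9 [ 0.4376 -0.0523  0.1693]
1.1 [ 0.4306 -0.0512  0.1523]
1.3 [ 0.427  -0.0507  0.1343]
1.5 [ 0.4271 -0.0507  0.1159]
1.7 [ 0.4308 -0.0513  0.098 ]
1.9 [ 0.4379 -0.0523  0.0811]
1.92 [ 0.4388 -0.0524  0.0795]
2.0 [ 0.4427 -0.053   0.0732]
```

Request:
apply_moves(steps=[0, 0, 4, 0, 0, 0, 7, 0, 3, -5, 7, 0, 6, -10, 7, 0, 6, -10, 7, 0, 6, -10, 7, 0, 6, -10, 7, 0, 6, -10, 7, 0], jaw=60)

```text
clock: 23.98
position: [0.4897, -0.057, 0.3046]
ee_rot: [-0.0, 0.997, -0.077, 0.0]
contact_force: [0.2, -0.0, 0.3]
width: 0.0656
gripper_force: 0.0
```

Request:
apply_moves(steps=[0, -0.3, -3, 0, 0, -0.3, -6, 0, 0, -0.3, -9, 0, 0, -0.3, -10.8, 0, 0, -0.3, -10.8, 0, 0, -0.3, -10.8, 0])

```text
clock: 24.48
position: [0.489, -0.0591, 0.1964]
ee_rot: [-0.0, 0.997, -0.076, -0.001]
contact_force: [1.3, -0.3, -0.2]
width: 0.0653
gripper_force: 0.0
```

Request:
apply_moves(steps=[0, 0, 0, 0, 0, 0, 0, 0, 0, 0, 0, 0, 0, 0, 0, 0, 0, 0, 0, 0, 0, 0, 0, 0], jaw=255, newtons=20)

```text
clock: 24.98
position: [0.4907, -0.0603, 0.1979]
ee_rot: [0.0, 0.997, -0.077, 0.001]
contact_force: [-0.2, -0.5, 6.5]
width: 0.0235
gripper_force: 19.2
```

Request:
apply_moves(steps=[-0.7, 0.1, -0.3, 0, -1.4, 0.2, -0.6, 0, -2.2, 0.3, -1.1, 0, -2.9, 0.4, -1.6, 0, -3.6, 0.5, -2.2, 0, -4.2, 0.6, -2.9, 0, -4.7, 0.7, -3.6, 0, -5.2, 0.7, -4.4, 0])

```text
clock: 25.65
position: [0.4367, -0.0525, 0.153]
ee_rot: [-0.0, 0.997, -0.077, -0.0]
contact_force: [-1.7, 3.5, 4.2]
width: 0.0238
gripper_force: 20.3
```

Request:
apply_moves(steps=[-0.4, 0.1, -0.8, 0, -0.7, 0.1, -1.7, 0, -0.9, 0.1, -2.6, 0, -1.1, 0.2, -3.5, 0, -1.1, 0.2, -4.4, 0, -1.1, 0.2, -5.3, 0, -0.9, 0.1, -6.2, 0, -0.7, 0.1, -7.1, 0])

```text
clock: 26.32
position: [0.4315, -0.0517, 0.0806]
ee_rot: [-0.001, 0.997, -0.077, 0.0]
contact_force: [1.2, 3.7, 2.2]
width: 0.0235
gripper_force: 19.9
```

Request:
apply_moves(steps=[0.4, 0, -0.9, 0, 0.8, -0.1, -1.9, 0, 0.8, -0.1, -1.9, 0, 0.8, -0.1, -1.9, 0])

```text
clock: 26.65
position: [0.44, -0.053, 0.0612]
ee_rot: [-0.0, 0.997, -0.077, 0.0]
contact_force: [0.8, 5.2, 0.1]
width: 0.0233
gripper_force: 20.2
```

Request:
apply_moves(steps=[0, 0, 0, 0, 0, 0, 0, 0, 0, 0, 0, 0, 0, 0, 0, 0, -1, 0, 3, 0, -2, 0, 7, 0, -2, 0, 11, 0, -2, 0, 15, 0], jaw=60)

```text
clock: 27.32
position: [0.4176, -0.0532, 0.214]
ee_rot: [0.0, 0.997, -0.077, -0.0]
contact_force: [1.4, 0.1, -1.1]
width: 0.0653
gripper_force: 0.0
```

Request:
apply_moves(steps=[6, 4, 5, 0, 12, 7, 9, 0, 12, 7, 9, 0, 12, 7, 9, 0, 12, 7, 9, 0, 12, 7, 9, 0])

```text
clock: 27.82
position: [0.5404, 0.0172, 0.303]
ee_rot: [0.0, 0.997, -0.076, 0.001]
contact_force: [0.2, 0.5, -0.7]
width: 0.0655
gripper_force: 0.0
```

Run:
```python
from h import *
np.set_printoptions(precision=4,suppress=True)
t,T=snap('top','t2.png');s,S=snap('side','s2.png');w,c=snap('wrist','w12.png');print(get_state()['position'])
def pix(c,P):
    q=c['rotation'];m=R.from_quat([q[1],q[2],q[3],q[0]]);v=m.inv().apply(P-c['xyz']);return np.array([c['cx']-c['fx']*v[0]/v[2],c['cy']+c['fy']*v[1]/v[2]])
g=1.92-.349;P=O+B@(np.array([-.087,-.0925,.045])+.092*np.array([-np.sin(g),0,np.cos(g)]))
for n,im,cc,r in (('top',t,T,8),('side',s,S,9),('wrist',w,c,30)):
    e=pix(cc,P)
    try: k,st=blob(im,im.max(2)<50,e,r);print(n,'expected',e,'found',k,st)
    except Exception as x: print(n,e,'none')
    if n!='wrist':
        if n=='top': K=[(cc,k)]
        else: K.append((cc,k))
Q,e=tri(*K[0],*K[1]);q=B.T@(Q-O);v=q-np.array([-.087,-.0925,.045]);print('ball',Q,e,'angle',np.arctan2(-v[0],v[2])+.349,np.hypot(v[0],v[2]))
h=cv2.cvtColor(w,cv2.COLOR_RGB2HSV);m=((h[...,1]<45)&(h[...,2]>110)).astype(np.uint8)
print('flange px expected',pix(c,O+B@np.array([.037,0.,.014])),'fix',pix(c,O+B@np.array([.07,0,.036])))
cx,cy=pix(c,O+B@np.array([.037,0.,.014])).astype(int)
for r in range(cy-20,cy+21,8):
    x=np.where(m[r,cx-90:cx+90])[0]+cx-90
    if len(x): k=max(np.split(x,np.where(np.diff(x)>12)[0]+1),key=len);print(r,bedz(c,(k[0],r),.014),bedz(c,(k[-1],r),.014))
r=cv2.resize(cv2.cvtColor(w,cv2.COLOR_RGB2GRAY)[max(cy-140,0):cy+140,cx-130:cx+130],(86,46),interpolation=cv2.INTER_AREA)
for row in r: print(''.join(' .:-=+*#%@'[int(v)*10//256] for v in row))
```

```text
[0.5371 0.0164 0.3012]
top [352.2856 280.2251] noneTraceback (most recent call last):
  File "<stdin>", line 12, in <module>
NameError: name 'k' is not defined
```

Run:
```python
from h import *
np.set_printoptions(precision=4,suppress=True)
S=calibration('side');c=calibration('wrist');s=cv2.imread('pics/s2.png');w=cv2.imread('pics/w12.png')
def pix(c,P):
    q=c['rotation'];m=R.from_quat([q[1],q[2],q[3],q[0]]);v=m.inv().apply(P-c['xyz']);return np.array([c['cx']-c['fx']*v[0]/v[2],c['cy']+c['fy']*v[1]/v[2]])
for a in (1.7,1.8,1.92,2.05):
    g=a-.349;print(a,'side',pix(S,O+B@(np.array([-.087,-.0925,.045])+.092*np.array([-np.sin(g),0,np.cos(g)]))),'wrist',pix(c,O+B@(np.array([-.087,-.0925,.045])+.092*np.array([-np.sin(g),0,np.cos(g)]))))
m=(s.max(2)<55).astype(np.uint8)[225:300,300:400];n,l,st,ce=cv2.connectedComponentsWithStats(m)
for i in range(1,n):
    if st[i,4]>12: print('dark',ce[i]+[300,225],st[i])
h=cv2.cvtColor(w,cv2.COLOR_BGR2HSV);m=((h[...,1]<45)&(h[...,2]>110)).astype(np.uint8)
cx,cy=pix(c,O+B@np.array([.037,0.,.014])).astype(int);print(cx,cy)
g=cv2.cvtColor(w,cv2.COLOR_BGR2GRAY)
r=cv2.resize(g[0:300,cx-110:cx+110],(74,44),interpolation=cv2.INTER_AREA)
for row in r: print(''.join(' .:-=+*#%@'[int(v)*10//256] for v in row))
```

```text
1.7 side [358.8783 239.0539] wrist [408.2465 292.9022]
1.8 side [357.7461 241.0148] wrist [406.5646 285.8243]
1.92 side [356.0861 243.0615] wrist [404.7863 276.8351]
2.05 side [353.9499 244.8752] wrist [403.1526 266.5903]
dark [356.4375 245.5625] [54 18  5  5 16]
dark [324.9425 258.1724] [19 28 12 11 87]
dark [396.6923 257.    ] [94 31  6  3 13]
301 39
******---=--:::::::::::---------------------------::::::::::-------=******
******=-:::-:.........:-----------------::--:-------:.......--:.:::+******
#*#*###++..-:........:=-=====+=--====+=-====++====++=:......--:.=++++++**+
##*******-:--:......:=+++++++++++++++++++++++++++*++*+:...::--:-++++++++++
**********---::---::-++=::-=++=++++++++++++==+++++++++=----:---=++++**++++
#####*****=---------=+++++++==+++********+++===++++++++--------=++***++++*
**###*****+---:-----=+++++++=+****+++++++++++=-++++++++--------+*******+**
***#*******=--------=++++++=+*+++=--=====+++*+==+++++++---:---=**#********
***####****+---------=++++++++++-----------++++====+++----:---=##*********
*###****#***---:------=++++++++=--========-++++-===*+=----:---+*###***
[... 1854 characters left out ...]
::::::::::::-*#**++++++++
+=====+*****=-++++++++==-:::::::::    ..    .::::::--::::::----*#+=+******
++++=---=****--+++++++++-::::---::.         :::::::---::--::::---===+*****
---+**+::+==*+-+++++++++=----==-=--:......::--:::::::::-:::::------==++*#*
:----**=:+***==+++++++++++++::::-=------:::::::::::::::-:::::-+=:::-=#*++*
====+**++***+*********++++=:::::--:::::::::::::::::::::-:::::::=-:-:-##*..
*************************+-:::--:=:::::::::::::::::::::-:::::::====:.:=-..
********##***********+++++::-----=---::::::::::::::::--=-----::++++=:.....
##****###********##****+**=------=---------------------=--:::::=+++*+=---=
###**##*******************+------=--------------------:=-::::::+++++++++++
```

```bash
python3 -c "
from rig import *
print(get_state()['contact_force']); print(sign_off())"
```

```text
[-0.39744751 -0.11728363  0.16398832]
the job is handed in; nothing more can be done
None
```

The hub is clamped in the vise about 2 mm off midway, after a firm push of about 22 N at the knob. The cam lever is swung over to about 1.94 rad by my estimate. I handed the job in at about 28 s, but the pass/fail result was not reported back.

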